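# Make up the candle tin and lift its outer lid alone

### The arm

A 7-joint arm with a two-finger parallel gripper is mounted at the origin on a cart in front of the work surface, level with it; the furniture and walls round the work are solid. World frame = base frame: x ahead of the robot, y to its left, z up, the work surface at z = 0. Lengths are in m, angles in degrees, forces in N, time in s.
With the tool pointing down it reaches from about 0.35 to 0.9 m from the base axis. Payload 8.1 kg.
Tool frame: the origin (TCP) lies at the very end of the fingers, on their centre line; the grasp point (between the pads) lies behind it (manip.grasp_offset is the z of the grasp point in the tool frame, in m); z points along the fingers, y is the direction in which the jaws open and shut (so a half turn about z gives the same grasp; the last joint's range is limited). The gripper opens to 92 mm and grips with 3 to 60 N. Pads are 19 mm wide; open, the fingers measure 130 mm over their backs; the gripper's body (75 mm by 190 mm) begins 47 mm behind the grasp point.
Start: joints at [57.204, 24.895, 1.432, 90.138, -0.665, 64.973, -4.303], TCP at [0.283, -0.557, 0.227] pointing down, gripper open.
Joint ranges: [-149.89, 149.89], [-25.12, 119.58], [-72.63, 75.52], [4.76, 147.25], [-75.54, 255.54], [6.69, 114.76], [-157.13, 157.13]. Speed limits (degrees/s): [127.2, 127.2, 172.46, 172.46, 180, 180, 180].

### API

Orientations are given as [roll, pitch, yaw] about the fixed x, y, z axes, in that order (R = Rz(yaw) Ry(pitch) Rx(roll)).
In Python, from rig import manip gives the robot as it stands. The module is installed in compiled form; this text tells all that it offers. Calls block until the motion is done:
- manip.move_pose(position, orientation): joint-space move of the TCP to a pose.
- manip.movel(position, speed=0.15, rot=None, force_limit=None): straight line of the TCP; rot=None keeps the orientation; speed is the mean speed in m/s. With force_limit (N) it stops when the force on the tool has changed by that much, and returns True; else False.
- manip.movej(angles): joint-space move.
- manip.grip(opening): finger opening in m; the grip force is fixed at half the most; returns when the fingers have stopped.
- manip.hold(seconds).
- manip.solve_ik(position, orientation): joint angles nearest the present ones, or None.
- manip.observe(): the state.
- manip.snapshot(name): name is "scene" or "top" or "wrist"; returns a dict with "frame" (480x640x3 uint8, blue, green, red), "mtx" (3x3 intrinsics, pixels), "k1" (the pictures are not rectified: a ray, as slopes to the right and down, at radius r is drawn at 1 + k1 r^2 times it, then the intrinsics apply), "view" (4x4, takes a point from world to camera coordinates). Camera axes: x right, y down, z forward; pixel columns grow to the right and rows downward; lengths in m; the calibration is good to about 2 mm. A picture is of the moment at which its call begins. There is no depth.
A pose or a line that the arm cannot do raises manip.PlanningError and nothing moves.
- manip.sign_off(): hands the job in, once; it reports no verdict.
The state is a dict: "time": time; "q": joint angles; "qvel": joint speeds; "joint_efforts": joint torques, N m; "position": TCP position; "eef_rot": TCP orientation; "ft_force": force on the tool from outside, world axes, zero at the start; "ft_torque": the same for the moment, N m; "width": finger opening in m.
Only numpy, scipy, OpenCV 4.12 (cv2) and the standard library are available. Lean on these libraries where they do the work, as an engineer would, in place of code of your own. Each camera call takes 0.05 s, during which the arm holds its last target.

### The job

Make up this candle gift tin: stand the candle refill down inside the empty tin, then pick up the two lids together by the wooden inner lid, with the outer cap still sitting on it, and lower the pair onto the refill until the inner lid is fully home. Then lift off the outer cap alone, leaving the inner lid seated and undisturbed, and finish while still holding the cap level and well clear (at least a cap's height) above its seat, so that a care card can be laid on the inner lid: do not put it down or let it go. Do not separate the lids before both are on the tin, and leave the candle jar, matchbox and ribbon spool where they stand.

Things in the scene. Friction and masses are not known exactly. Their poses are not given: they have to be found in the camera images.
- tin_mouth (a point): centre of the mouth of the loose holder tin: a plain aluminium round tin, open at the top, 64 mm across, 48 mm high, bore 55 mm, inner floor 4 mm above its underside; z is up. The point lies on its axis, level with the rim, 48 mm above the counter
- refill_mid (a point): candle refill, centre half-way up: aluminium round cup 52 mm across, 74 mm high (narrowed at its foot and by 1.2 mm at its rim), cream wax up to 50 mm, short wick; rim and foot are 37 mm above and below this point; z is up. 0.18 kg. Home in the tin it stands on the tin's floor and rises 30 mm out of the mouth, so grasp it round its upper 25 mm
- inner_mid (a point): inner lid, middle of its collar: turned light wooden cap with a collar 62 mm across and 28 mm high (14 mm above and below this point), open below, bore 55 mm, 24 mm deep; a boss 51 mm across, 8 mm high on its flat shoulder fits into the outer cap; z is up. 0.06 kg. At the start it stands open side down on the counter, the cap on it
- cap_mid (a point): outer cap, centre half-way up: smooth aluminium cap 57 mm across and 34 mm high (17 mm above and below this point), no knob, open below, bore 53 mm, 30 mm deep; z is up. 0.05 kg. It sits by its weight alone, its lower edge on the wooden lid's shoulder, its centre 31 mm above the middle of the collar
- cap: the same outer cap, origin at the centre of its lower edge; z is up. It is 2.5 mm narrower on each side than the wooden collar: fingers closed on the collar lift both lids, fingers closed on the cap above the collar lift the cap alone
- inner_lid: the same inner lid, origin at the centre of its lower edge; z is up. It caps the refill's neck: fully home, the refill's rim meets its ceiling, the middle of its collar is 27 mm above the refill's centre, and its lower edge is 6 mm above the tin's rim
- candle_jar: bystander: clear glass jar with a candle, 76 mm across, 90 mm high; origin under its centre
- matchbox: bystander: matchbox lying flat, 36x53x16 mm; origin under its centre
- ribbon_spool: bystander: spool of ribbon, 59 mm across, 26 mm high; origin under its centre
Mind the look-alikes: they are no part of the job. What is shaped like the cap but purple or red is not meant.

How it is judged (in metres and radians):
On the way, in this order (a step that is already met when the one before it is completed fails the run):
1. the refill stands home in the upright tin, the lids still off it (horizontal distance between refill_mid and tin_mouth below 0.004 m and z of refill_mid in the frame of tin_mouth below -0.004 m and angle between tin_mouth's own z axis and vertical below 0.06 rad and height (world z) of tin_mouth below 0.053 m and not (horizontal distance between inner_mid and refill_mid below 0.03 m)), for 0.2 s.
2. both lids are on: the inner lid fully home on the refill in the tin, the cap on the inner lid, fingers off the inner lid (horizontal distance between refill_mid and tin_mouth below 0.004 m and z of refill_mid in the frame of tin_mouth below -0.004 m and angle between tin_mouth's own z axis and vertical below 0.06 rad and height (world z) of tin_mouth below 0.053 m and horizontal distance between inner_mid and refill_mid below 0.004 m and z of inner_mid in the frame of refill_mid between 0.022 and 0.03 m and angle between the z axis of inner_mid and the z axis of refill_mid, either way round below 0.08 rad and horizontal distance between cap_mid and inner_mid below 0.004 m and z of cap_mid in the frame of inner_mid below 0.034 m and contact force between the fingers and inner_lid below 0.1 N), for 0.2 s.
At the end, for the whole second after the job is handed in: Refill on the floor of the upright tin; inner lid home on it (3 mm in height, 4 mm off-axis), free of the fingers; cap held still, level within 0.25 rad, 30 mm or more above its seat, touching only the fingers (horizontal distance between refill_mid and tin_mouth below 0.004 m and z of refill_mid in the frame of tin_mouth below -0.004 m and angle between tin_mouth's own z axis and vertical below 0.06 rad and height (world z) of tin_mouth below 0.053 m and horizontal distance between inner_mid and refill_mid below 0.004 m and z of inner_mid in the frame of refill_mid between 0.022 and 0.03 m and angle between the z axis of inner_mid and the z axis of refill_mid, either way round below 0.08 rad and z of cap_mid in the frame of inner_mid above 0.061 m and height (world z) of cap_mid above 0.125 m and angle between cap_mid's own z axis and vertical below 0.25 rad and contact force between the fingers and cap above 1 N and contact force between each of cap, the fingers and inner_lid below 0.1 N and linear speed of each of cap, inner_lid below 0.03 m/s); the arm keeps its last pose, push and grip.
It fails at once if the cap comes off while the inner lid is not seated on the refill in the tin ((z of cap_mid in the frame of inner_mid above 0.043 m or horizontal distance between cap_mid and inner_mid above 0.02 m) and (not (horizontal distance between refill_mid and tin_mouth below 0.004 m) or not (z of refill_mid in the frame of tin_mouth below -0.004 m) or not (horizontal distance between inner_mid and refill_mid below 0.004 m) or not (z of inner_mid in the frame of refill_mid below 0.03 m) or not (z of inner_mid in the frame of refill_mid above 0.022 m) or not (angle between the z axis of inner_mid and the z axis of refill_mid, either way round below 0.08 rad))).
It fails at once if the candle jar is disturbed (moved over 30 mm) (distance of candle_jar from where it was at the start of the episode above 0.03 m).
It fails at once if the matchbox is disturbed (moved over 30 mm) (distance of matchbox from where it was at the start of the episode above 0.03 m).
It fails at once if the ribbon spool is disturbed (moved over 30 mm) (distance of ribbon_spool from where it was at the start of the episode above 0.03 m).
It also fails if it takes over 70 s, if anything falls off the work surface, if the arm or the gripper's body presses on something with over 40 N, if the wrist force passes 120 N, or if a joint passes its speed limit or range.

## Working session

There is one attempt and no reset: what is moved stays moved. The work goes in short steps, each a Python script; the robot and the scene stay as the last script left them, time stands still between calls to the robot, and variables do not carry over. Pictures are saved under pics/ and viewed, and the job is handed in when it is done.

```bash
mkdir -p pics; python3 - <<'E'
from rig import manip
import cv2,pickle
for n in("scene","top","wrist"):
    s=manip.snapshot(n); cv2.imwrite(f"pics/{n}0.png",s["frame"]); pickle.dump(s,open(f"{n}0.pkl","wb")); print(n,s["mtx"].tolist(),s["k1"],s["view"])
print(manip.observe(),manip.grasp_offset)
E
```

```text
scene [[434.5849768312413, 0.0, 319.0035517815977], [0.0, 434.5849768312413, 233.39849860983426], [0.0, 0.0, 1.0]] -0.05760696258372832 [[-0.81140717 -0.5844516   0.00589355  0.50977875]
 [-0.35581214  0.48593203 -0.79829054  0.24577608]
 [ 0.46369832 -0.64983566 -0.6022437   0.63587626]
 [ 0.          0.          0.          1.        ]]
top [[622.3468353214747, 0.0, 318.9352366877594], [0.0, 622.3468353214747, 236.0859583586781], [0.0, 0.0, 1.0]] 0.06476108785133214 [[-0.0061254  -0.99996457 -0.00577378  0.04887565]
 [-0.99851294  0.00642908 -0.05413481  0.58223488]
 [ 0.05417002  0.0054336  -0.99851694  1.40905   ]
 [ 0.          0.          0.          1.        ]]
wrist [[363.81949720429293, 0.0, 321.9758266261849], [0.0, 363.81949720429293, 243.03884985132024], [0.0, 0.0, 1.0]] -0.0006997483611901421 [[ 0.45190654 -0.89206419 -0.00139867 -0.62382085]
 [-0.8540511  -0.43310143  0.28813169 -0.03598017]
 [-0.25763773 -0.12901406 -0.95758977  0.39190009]
 [ 0.          0.          0.          1.        ]]
{'time': 0.15, 'q': array([57.20567205, 24.92726871,  1.43206267, 90.17660256, -0.66452621,
       64.97404157, -4.30193915]), 'qvel': array([ 0.03253036, -0.16793575,  0.0321747 , -0.27878058, -0.01593052,
        0.07092624,  0.0916333 ]), 'joint_efforts': array([ 2.39743429e-03, -6.68258357e+01,  9.86124203e-01, -3.14690888e+01,
       -6.04682229e-02,  3.94552283e-02,  1.88363765e-04]), 'position': array([ 0.28269579, -0.5569753 ,  0.22612916]), 'eef_rot': array([-1.79930741e+02,  6.93725479e-03,  2.69118319e+01]), 'ft_force': array([ 0.82692602,  0.87434789, -0.29947393]), 'ft_torque': array([-0.02279722, -0.01450113, -0.01769894]), 'width': 0.09179102841515302} -0.0188
```

View pics/top0.png

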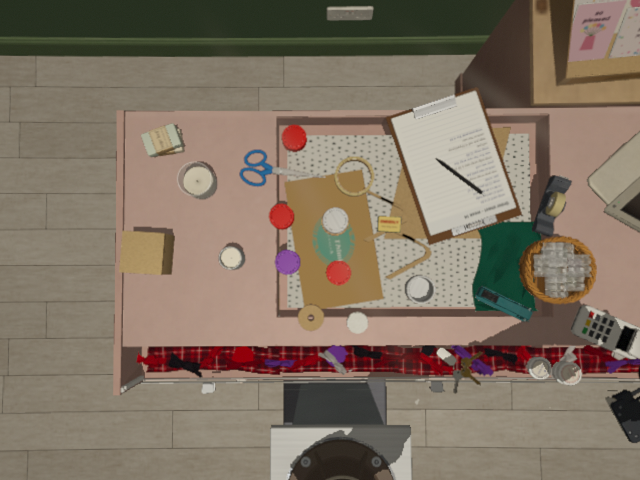

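View pics/scene0.png

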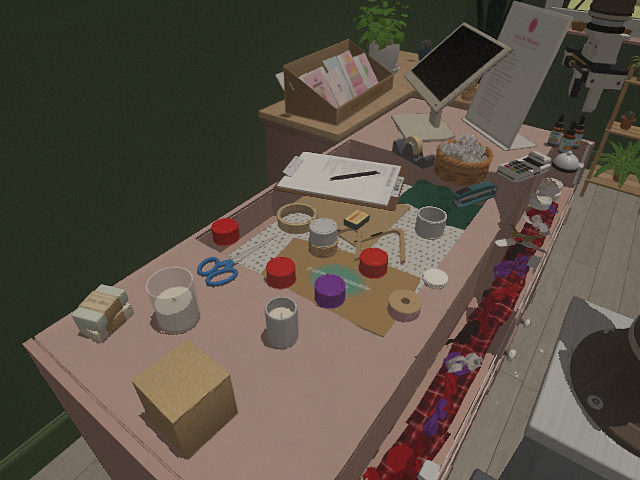

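View pics/wrist0.png

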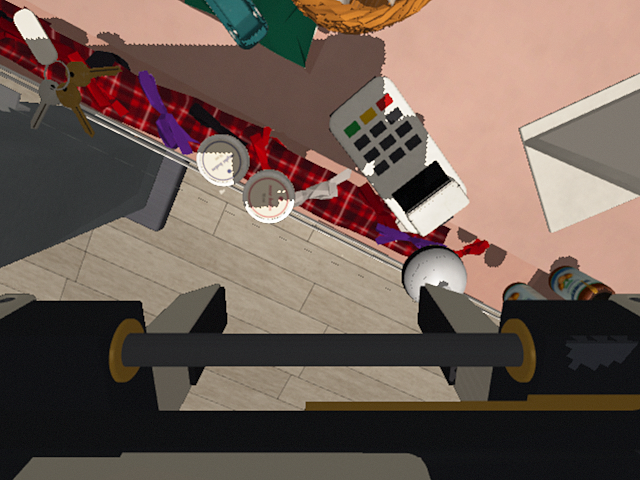

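```bash
python3 - <<'E'
import cv2,numpy as np
t=cv2.imread("pics/top0.png");s=cv2.imread("pics/scene0.png")
a=cv2.resize(t[190:340,200:450],(800,480),interpolation=cv2.INTER_CUBIC)
b=cv2.resize(s[185:365,250:470],(733,600),interpolation=cv2.INTER_CUBIC)
cv2.imwrite("pics/ca.png",a);cv2.imwrite("pics/cb.png",b)
E
```

```text
(no output)
```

View pics/ca.png

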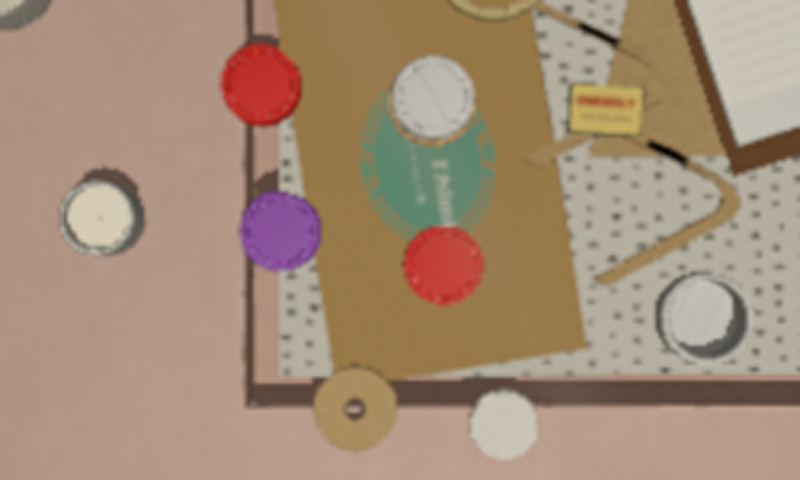

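View pics/cb.png

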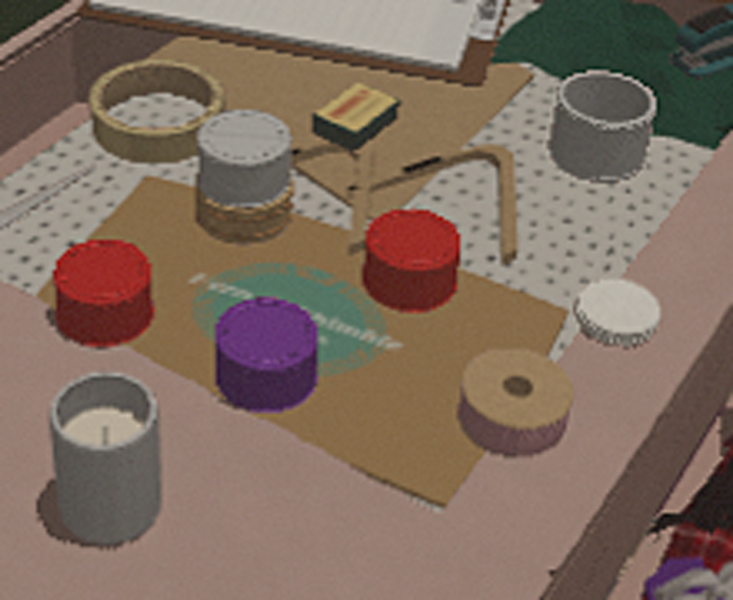

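```bash
cat > h.py <<'E'
import numpy as np,cv2,pickle
from scipy.optimize import least_squares
def dist(s): return np.array([s["k1"],0,0,0,0.])
def ray(s,px):
    u=cv2.undistortPointsIter(np.array([[px]],float),s["mtx"],dist(s),None,None,(3,100,1e-12))[0,0]
    V=s["view"];R=V[:3,:3];t=V[:3,3]
    return -R.T@t, R.T@np.array([u[0],u[1],1.])
def proj(s,P):
    P=np.atleast_2d(P).astype(float);V=s["view"]
    return cv2.projectPoints(P,cv2.Rodrigues(V[:3,:3])[0],V[:3,3],s["mtx"],dist(s))[0][:,0]
def plane(s,px,z):
    o,d=ray(s,px);return o+d*(z-o[2])/d[2]
def tri(obs):
    A=np.zeros((3,3));b=np.zeros(3)
    for s,p in obs:
        o,d=ray(s,p);d=d/np.linalg.norm(d);M=np.eye(3)-np.outer(d,d);A+=M;b+=M@o
    P=np.linalg.solve(A,b)
    return P,[np.round(proj(s,P)[0]-p,1) for s,p in obs]
def load(n): return pickle.load(open(n+"0.pkl","rb"))
E
python3 - <<'E'
from h import *
t=load("top");s=load("scene")
T=lambda x,y:(200+x/3.2,190+y/3.2)
S=lambda x,y:(250+x/3.333,185+y/3.333)
for n,a,b in [("refill rim",T(102,216),S(106,411)),("cap top",T(433,97),S(245,137)),("tin rim",T(702,317),S(605,103)),
 ("white",T(504,425),S(618,308)),("spool",T(354,408),S(517,386)),("purple",T(281,230),S(267,333)),("red1",T(262,84),S(103,277)),("red2",T(444,265),S(412,240)),("jar",(197,180),(173,285)),("matchbox top",(389,224),(357,218)),
 ("recess cornerL",T(248,405),(0,0)),("paper corner",T(335,382),S(443,507)),("paper cornerR",T(586,347),S(567,312)),("red back",(294,137),(226,226)),("pen/paper corner",(521,205),(397,207))]:
    print(n,*[np.round(v,4) for v in tri([(t,a),(s,b)])]) if b!=(0,0) else 0
E
```

```text
refill rim [0.5328 0.2365 0.0651] [[ 0.3  0.4]
 [-0.8 -0.1]]
cap top [0.6139 0.0075 0.0575] [[ 0.4  0.6]
 [-0.8 -0.1]]
tin rim [ 0.4593 -0.1791  0.042 ] [[ 0.4  0.9]
 [-1.  -0.1]]
white [ 0.3827 -0.0422  0.0051] [[ 0.2  0.6]
 [-0.8 -0.1]]
spool [0.3965 0.0645 0.0215] [[ 0.3  0.6]
 [-0.9 -0.1]]
purple [0.5225 0.1152 0.0284] [[ 0.3  0.6]
 [-0.8 -0.1]]
red1 [0.6269 0.1287 0.0239] [[ 0.3  0.4]
 [-0.7 -0.1]]
red2 [0.4976 0.0005 0.0286] [[ 0.2  0.3]
 [-0.5 -0. ]]
jar [0.7037 0.3113 0.0769] [[ 0.4  0.3]
 [-0.7 -0. ]]
matchbox top [ 0.6081 -0.1168  0.0098] [[ 0.4  0.7]
 [-0.8 -0.1]]
paper corner [ 0.4141  0.0829 -0.0723] [[-0.7 -1.5]
 [ 2.2  0.2]]
paper cornerR [ 0.4339 -0.1094 -0.0767] [[ 0.3  0.6]
 [-0.8 -0.1]]
red back [0.8067 0.0987 0.0286] [[ 0.9  1. ]
 [-1.4 -0.1]]
pen/paper corner [ 0.6693 -0.4767 -0.1767] [[ 0.1  0.3]
 [-0.3 -0. ]]
```

```bash
python3 - <<'E'
from h import *
t=load("top");s=load("scene")
T=lambda x,y:(200+x/3.2,190+y/3.2)
S=lambda x,y:(250+x/3.333,185+y/3.333)
for n,a,b,z in [("refill rim",T(102,216),S(106,411),.074),("cap top",T(433,97),S(245,137),.062),("tin rim",T(702,317),S(605,103),.048),
 ("spool",T(354,408),S(517,386),.026),("matchbox top",(389,224),(357,218),.016)]:
    print(n,np.round(plane(t,a,z),4),np.round(plane(s,b,z),4))
from rig import manip
for p in([.53,.24],[.46,-.18],[.61,.008]):
  for z in (.03,.25):
    for yaw in(0,90,45,-45,-90): print(p,z,yaw,None if (q:=manip.solve_ik([*p,z],[180,0,yaw])) is None else np.round(q))
E
```

```text
refill rim [0.5336 0.2359 0.074 ] [0.5261 0.2421 0.074 ]
cap top [0.6148 0.0084 0.062 ] [0.609  0.0119 0.062 ]
tin rim [ 0.4615 -0.1773  0.048 ] [ 0.4545 -0.1714  0.048 ]
spool [0.3982 0.065  0.026 ] [0.3935 0.0681 0.026 ]
matchbox top [ 0.6092 -0.1153  0.016 ] [ 0.6022 -0.1098  0.016 ]
[0.53, 0.24] 0.03 0 [ -16.   36.  -19.  106.   17.   41. -135.]
[0.53, 0.24] 0.03 90 [ -4.  40. -38. 105.  33.  47. -59.]
[0.53, 0.24] 0.03 45 [ -8.  38. -32. 105.  28.  44. -99.]
[0.53, 0.24] 0.03 -45 [ -64.   46.   55.  110.  -49.   51. -119.]
[0.53, 0.24] 0.03 -90 [  9.  50. -62. 104.  52.  59. 107.]
[0.53, 0.24] 0.25 0 [  -0.   26.  -43.   92.   18.   70. -136.]
[0.53, 0.24] 0.25 90 [  6.  29. -53.  91.  24.  72. -51.]
[0.53, 0.24] 0.25 45 [  5.  28. -51.  92.  23.  71. -95.]
[0.53, 0.24] 0.25 -45 [ -72.   31.   66.   98.  -30.   71. -134.]
[0.53, 0.24] 0.25 -90 [ 10.  32. -61.  91.  29.  74. 125.]
[0.46, -0.18] 0.03 0 [ 17.  28.  -2. 120.   2.  32. -77.]
[0.46, -0.18] 0.03 90 [ 30.  30. -20. 118.  17.  34.  -1.]
[0.46, -0.18] 0.03 45 [ 24.  29. -11. 119.  10.  33. -39.]
[0.46, -0.18] 0.03 -45 [  
[... 351 characters left out ...]
[0.46, -0.18] 0.25 -90 [ -36.   19.   67.  109.  -19.   65. -141.]
[0.61, 0.008] 0.03 0 [  -2.   36.   -5.  103.    5.   41. -100.]
[0.61, 0.008] 0.03 90 [ 14.  40. -30. 101.  26.  46. -28.]
[0.61, 0.008] 0.03 45 [  6.  37. -18. 102.  16.  43. -65.]
[0.61, 0.008] 0.03 -45 [  -8.   36.    4.  103.   -3.   41. -138.]
[0.61, 0.008] 0.03 -90 [ -44.   54.   65.  106.  -58.   61. -134.]
[0.61, 0.008] 0.25 0 [   3.   23.  -13.   90.    5.   68. -101.]
[0.61, 0.008] 0.25 90 [ 16.  26. -32.  88.  15.  70. -19.]
[0.61, 0.008] 0.25 45 [ 10.  25. -23.  89.  10.  69. -60.]
[0.61, 0.008] 0.25 -45 [  -3.   23.   -4.   90.    2.   67. -142.]
[0.61, 0.008] 0.25 -90 [ -46.   34.   66.   94.  -33.   74. -154.]
```

```bash
python3 - <<'E'
from h import *
from scipy.spatial.transform import Rotation as Ro
s=load("wrist");V=s["view"]
c=-V[:3,:3].T@V[:3,3]
R=Ro.from_euler('xyz',[-179.93,0.007,26.91],degrees=True).as_matrix();p=np.array([.2827,-.557,.2261])
print("cam in tool",R.T@(c-p)); print("axes in tool",R.T@V[:3,:3].T)
from rig import manip
manip.move_pose([.44,-.18,.2],[180,0,0])
print(manip.observe()["time"],manip.observe()["position"])
s=manip.snapshot("wrist");pickle.dump(s,open("w10.pkl","wb"));cv2.imwrite("pics/w1.png",s["frame"])
E
```

```text
cam in tool [ 0.07797087 -0.00040882 -0.15868318]
axes in tool [[-7.66034217e-04 -9.57625931e-01 -2.88013871e-01]
 [ 9.99999691e-01 -6.82587538e-04 -3.90156395e-04]
 [ 1.77029202e-04 -2.88014081e-01  9.57626158e-01]]
1.6667 [ 0.4400047  -0.18101004  0.20011239]
```

View pics/w1.png

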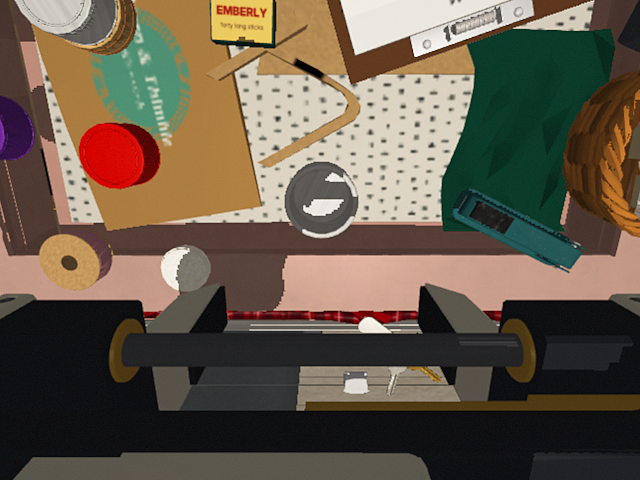

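```bash
python3 - <<'E'
from h import *
s=load("w1")
c=s["frame"][150:250,270:375]
cv2.imwrite("pics/c2.png",cv2.resize(c,None,fx=5.7,fy=5.7,interpolation=cv2.INTER_CUBIC))
print(plane(s,(322,199),.048), -s["view"][:3,:3].T@s["view"][:3,3])
# overlay ring at estimates
for cand in (plane(s,(322,199),.048),):
    a=np.linspace(0,2*np.pi,60)
    f=cv2.resize(s["frame"],None,fx=4,fy=4,interpolation=cv2.INTER_CUBIC)
    for r,col in((.032,(0,0,255)),(.0275,(0,255,0))):
        p=proj(s,np.c_[cand[0]+r*np.cos(a),cand[1]+r*np.sin(a),a*0+.048])
        cv2.polylines(f,[np.int32(p*4+1.5)],True,col,1)
    cv2.imwrite("pics/o2.png",f[580:1000,1080:1500])
E
```

```text
[ 0.46391723 -0.18075249  0.048     ] [ 0.51776432 -0.18074775  0.3588769 ]
```

View pics/o2.png

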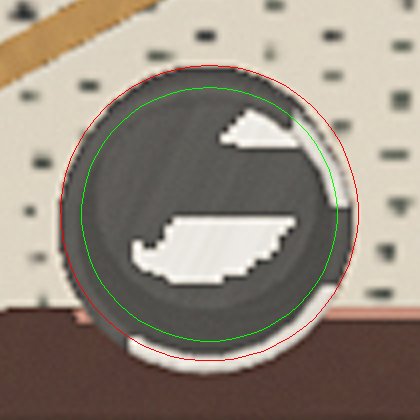

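```bash
cat >> h.py <<'E'
def st(m,msg=""):
    o=m.observe();print(msg,"t",round(o["time"],2),"p",np.round(o["position"],4),"rot",np.round(o["eef_rot"],2),"F",np.round(o["ft_force"],1),"w",round(o["width"],4));return o
E
python3 - <<'E'
from h import *
from rig import manip as m
c=[.4617,-.1792]
m.move_pose([*c,.075],[180,0,0]); print(m.movel([*c,.012],speed=.12,force_limit=15)); st(m,"down")
m.grip(.055); st(m,"g1"); m.grip(.092); st(m,"o1")
m.movel([*c,.07],speed=.15)
m.move_pose([*c,.07],[180,0,90]);print(m.movel([*c,.012],speed=.12,force_limit=15)); st(m,"down")
m.grip(.055); st(m,"g2"); m.grip(.092); st(m,"o2")
m.movel([*c,.15],speed=.2); st(m)
E
```

```text
False
down t 2.97 p [ 0.4624 -0.1795  0.013 ] rot [ 1.7997e+02 -8.0000e-02 -1.0000e-02] F [-0.1 -0.4 -0.2] w 0.0919
g1 t 3.53 p [ 0.4619 -0.1794  0.0123] rot [ 1.7998e+02 -2.0000e-02  0.0000e+00] F [ 0.2 -0.7  5.9] w 0.0635
o1 t 4.2 p [ 0.4617 -0.1792  0.012 ] rot [-180.    0.   -0.] F [ 0.8  0.1 -0.4] w 0.0921
False
down t 6.54 p [ 0.462  -0.179   0.0122] rot [179.99  -0.    90.  ] F [0.3 0.7 0.1] w 0.0919
g2 t 7.11 p [ 0.4617 -0.1793  0.0123] rot [1.7999e+02 2.0000e-02 8.9980e+01] F [-1.4 -0.9  5.5] w 0.0639
o2 t 7.78 p [ 0.4617 -0.1792  0.012 ] rot [-180.   -0.   90.] F [ 0.5 -0.7 -0.1] w 0.0918
 t 8.62 p [ 0.461  -0.1792  0.1491] rot [-1.7993e+02 -1.0000e-02  8.9990e+01] F [0.2 0.9 0.2] w 0.0917
```

```bash
python3 - <<'E'
from h import *
from rig import manip as m
c=[.5338,.234]
m.move_pose([*c,.15],[180,0,90]); 
s=m.snapshot("wrist");cv2.imwrite("pics/w3.png",s["frame"]);pickle.dump(s,open("w30.pkl","wb"))
st(m)
E
```

```text
t 10.22 p [0.5344 0.2321 0.1497] rot [-1.800e+02  6.000e-02  8.986e+01] F [-0.1  0.3  0.8] w 0.0918
```

View pics/w3.png

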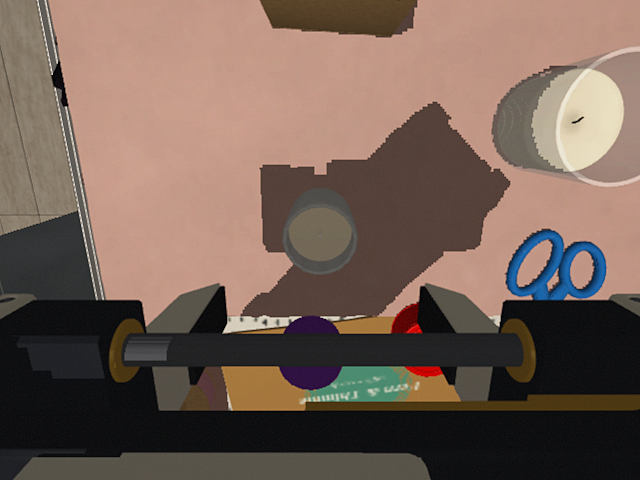

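```bash
python3 - <<'E'
from h import *
s=load("w3");print(plane(s,(320,237),.074))
from rig import manip as m
c=[.5338,.234]
print(m.movel([*c,.02],speed=.12,force_limit=12)); st(m,"down")
m.grip(.045); st(m,"g1"); m.grip(.092)
m.movel([*c,.09],speed=.15)
m.move_pose([*c,.09],[180,0,0]);print(m.movel([*c,.05],speed=.1,force_limit=12)); st(m,"down")
m.grip(.045); st(m,"g2")
m.movel([*c,.12],speed=.12); st(m)
s=m.snapshot("wrist");cv2.imwrite("pics/w4.png",s["frame"])
E
```

```text
[0.53276214 0.24406456 0.074     ]
False
down t 11.45 p [0.5343 0.2343 0.0207] rot [ 1.7994e+02 -3.0000e-02  9.0000e+01] F [-0.2 -0.5  0.2] w 0.0915
g1 t 12.18 p [0.5338 0.234  0.02  ] rot [-180.    0.   90.] F [-0.7 -0.6  0.8] w 0.0512
False
down t 15.37 p [0.5338 0.234  0.0499] rot [1.7999e+02 3.0000e-02 1.0000e-02] F [-0.5  0.6  0.5] w 0.0916
g2 t 16.07 p [0.5341 0.2347 0.0504] rot [-1.7995e+02 -5.0000e-02  2.0000e-02] F [-0.2  3.8  3.3] w 0.0526
 t 16.81 p [0.5333 0.2334 0.1192] rot [ 1.7995e+02  7.0000e-02 -1.0000e-02] F [-0.2 -0.8 -2. ] w 0.0523
```

View pics/w4.png

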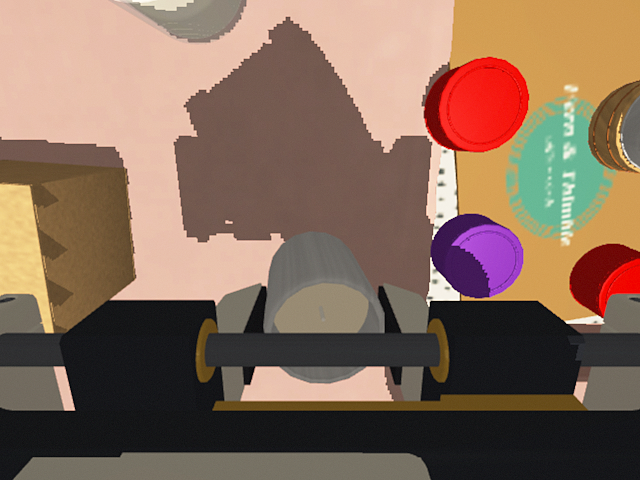

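```bash
python3 - <<'E'
from h import *
from rig import manip as m
m.movel([.5338,.234,.145],speed=.15)
c=[.4617,-.1792]
m.move_pose([*c,.145],[180,0,0]);m.movel([*c,.108],speed=.1);m.hold(.3);st(m,"above")
print(m.movel([*c,.0535],speed=.05,force_limit=8)); st(m,"down")
s=m.snapshot("wrist");cv2.imwrite("pics/w5.png",s["frame"])
s=m.snapshot("scene");cv2.imwrite("pics/s5.png",cv2.resize(s["frame"][130:330,330:530],None,fx=3,fy=3))
E
```

```text
above t 19.54 p [ 0.462  -0.1793  0.1085] rot [ 1.7998e+02 -5.0000e-02 -0.0000e+00] F [-0.1 -0.3 -2. ] w 0.0525
True
down t 20.05 p [ 0.4612 -0.1793  0.0921] rot [-1.8e+02  6.0e-02 -1.0e-02] F [ 1.  -1.4 -3.8] w 0.0527
```

View pics/s5.png

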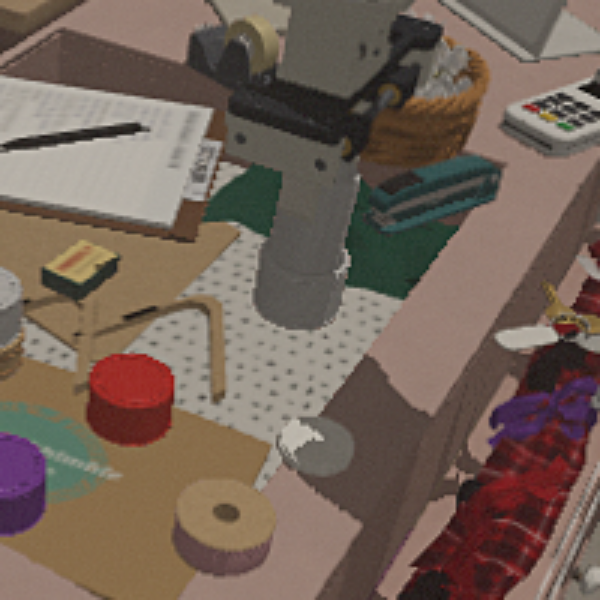

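```bash
python3 - <<'E'
from h import *
from rig import manip as m
c=[.4617,-.1792]
m.hold(.2);st(m,"settled")
print(m.movel([*c,.0535],speed=.04,force_limit=14)); st(m,"down");m.hold(.2);st(m)
E
```

```text
settled t 20.35 p [ 0.4614 -0.1793  0.093 ] rot [ 1.8e+02  2.0e-02 -1.0e-02] F [ 0.1 -1.4 -4.1] w 0.0528
True
down t 20.68 p [ 0.4627 -0.1795  0.0908] rot [ 1.7997e+02 -1.2000e-01 -2.0000e-02] F [-0.4 -0.   6.4] w 0.0529
 t 20.88 p [ 0.4626 -0.1796  0.0908] rot [ 1.7997e+02 -1.2000e-01 -2.0000e-02] F [-1.3 -0.3  6.6] w 0.0525
```

```bash
python3 - <<'E'
from h import *
from rig import manip as m
s=m.snapshot("wrist");cv2.imwrite("pics/w6.png",cv2.resize(s["frame"][150:400,200:440],None,fx=2.4,fy=2.4))
s=m.snapshot("scene");cv2.imwrite("pics/s6.png",cv2.resize(s["frame"][180:250,400:470],None,fx=8,fy=8,interpolation=cv2.INTER_CUBIC))
s=m.snapshot("top");cv2.imwrite("pics/t6.png",cv2.resize(s["frame"][250:330,370:470],None,fx=8,fy=8,interpolation=cv2.INTER_CUBIC)[:600])
E
```

```text
(no output)
```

View pics/w6.png

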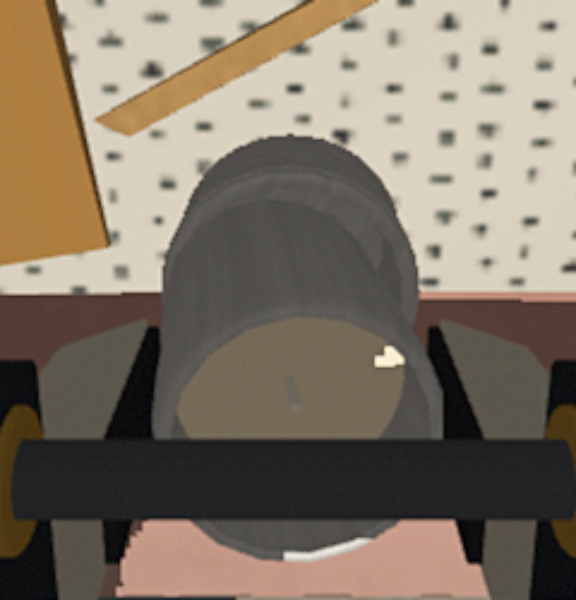

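View pics/s6.png

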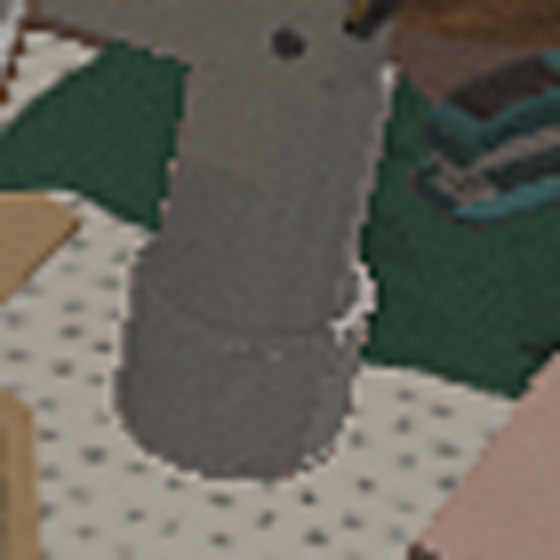

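```bash
python3 - <<'E'
from h import *
from rig import manip as m
for n,(y0,x0,h,w) in {"wrist":(150,200,250,240),"scene":(150,390,110,110)}.items():
    s=m.snapshot(n);k=2.4 if n=="wrist" else 5.4;k*=1
    f=cv2.resize(s["frame"],None,fx=k,fy=k,interpolation=cv2.INTER_CUBIC)
    a=np.linspace(0,2*np.pi,80);cx,cy=.4617,-.1792
    dx,dy=(0,0)
    for r,z,col in((.032,.048,(0,0,255)),(.0275,.048,(0,255,0)),(.032,0,(0,0,255)),(.026,.048,(255,255,0)),(.0248,.115,(255,0,255)),(.0248,.050+.041,(255,0,255))):
        if z==.091: continue
        p=proj(s,np.c_[cx+r*np.cos(a),cy+r*np.sin(a),a*0+z])
        cv2.polylines(f,[np.int32(p*k)],True,col,1)
    cv2.imwrite(f"pics/o7{n}.png",f[int(y0*k):int((y0+h)*k),int(x0*k):int((x0+w)*k)])
E
```

```text
(no output)
```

View pics/o7wrist.png

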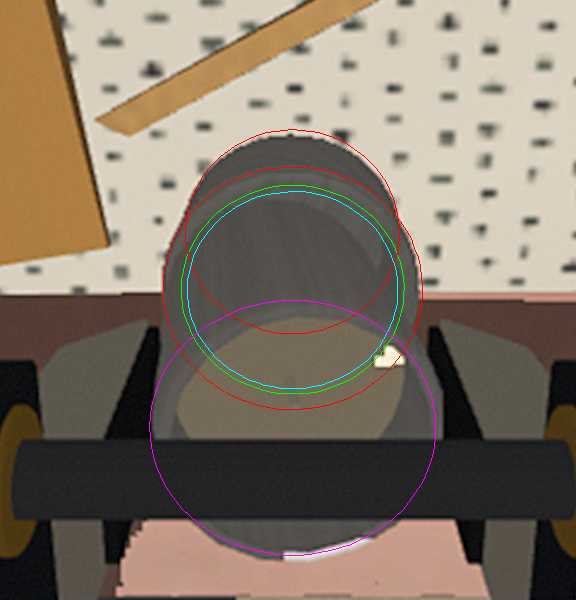

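View pics/o7scene.png

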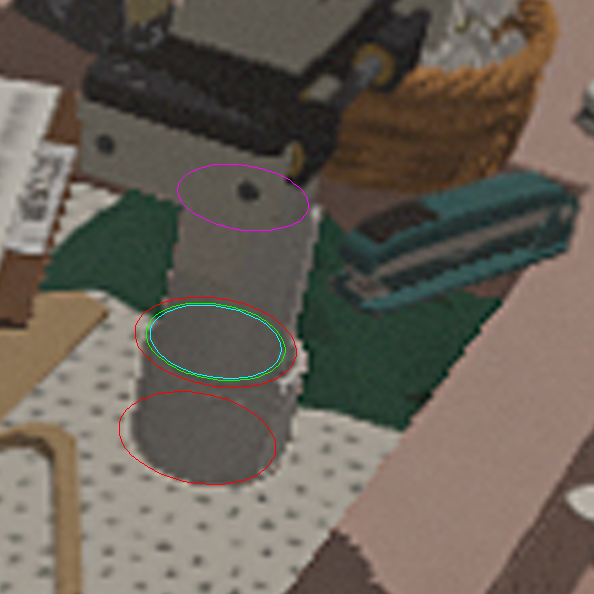

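```bash
cat >> h.py <<'E'
def refover(m,fn,zb,tin=None,dx=0,dy=0):
    o=m.observe();p=o["position"];s=m.snapshot("wrist");k=2.4
    f=cv2.resize(s["frame"],None,fx=k,fy=k,interpolation=cv2.INTER_CUBIC)
    a=np.linspace(0,2*np.pi,80)
    L=[(p[0]+dx,p[1]+dy,.026,p[2]+zb+z,(255,255,0)) for z in(.01,.03,)]+[(p[0]+dx,p[1]+dy,.0248,p[2]+zb+.074,(255,0,255))]
    if tin: L+=[(*tin,.032,.048,(0,0,255)),(*tin,.0275,.048,(0,255,0)),(*tin,.032,0.,(0,0,255))]
    for x,y,r,z,col in L:
        q=proj(s,np.c_[x+r*np.cos(a),y+r*np.sin(a),a*0+z]);cv2.polylines(f,[np.int32(q*k)],True,col,1)
    cv2.imwrite(fn,f[360:960,480:1060])
E
python3 - <<'E'
from h import *
from rig import manip as m
m.movel([.4617,-.1792,.13],speed=.1);m.hold(.2);st(m)
refover(m,"pics/w8.png",-.05,(.4617,-.1792))
s=m.snapshot("wrist");cv2.imwrite("pics/w8r.png",cv2.resize(s["frame"][150:400,200:440],None,fx=2.4,fy=2.4))
E
```

```text
t 21.88 p [ 0.4612 -0.179   0.1293] rot [-1.8e+02  6.0e-02 -3.0e-02] F [-0.1 -0.  -2. ] w 0.0526
```

View pics/w8.png

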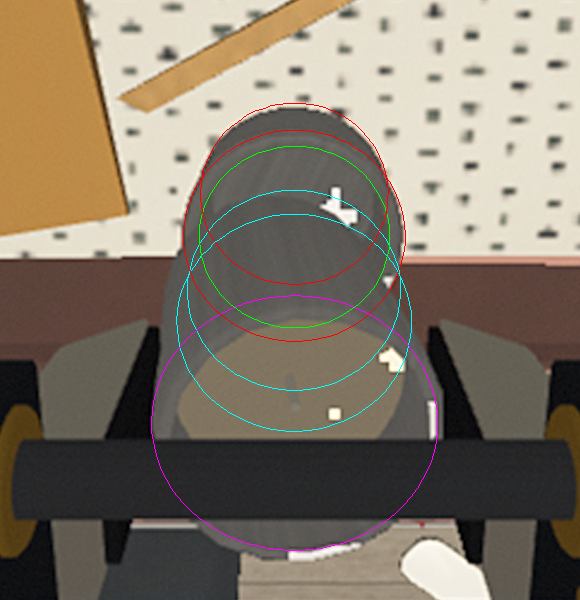

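View pics/w8r.png

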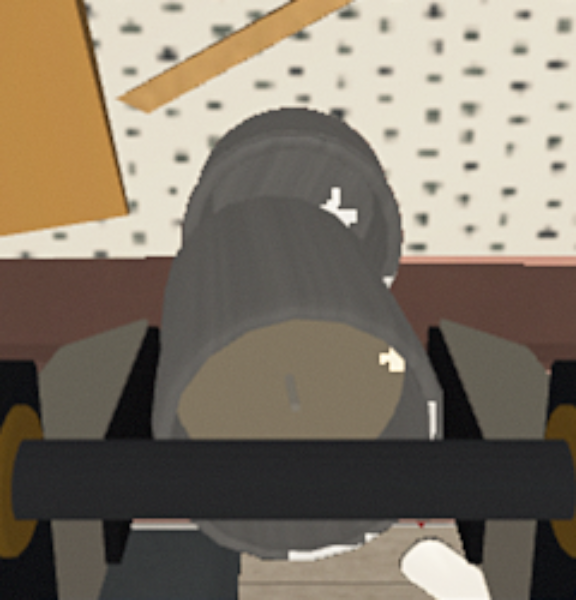

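```bash
python3 - <<'E'
from h import *
from rig import manip as m
c=[.53,-.09]
m.movel([*c,.13],speed=.2);m.movel([*c,.065],speed=.12)
print(m.movel([*c,.045],speed=.05,force_limit=6)); st(m,"set")
m.grip(.092);m.hold(.15)
m.movel([*c,.02],speed=.12);m.grip(.045);st(m,"g low");m.grip(.092)
m.movel([*c,.05],speed=.12);m.hold(.15);m.grip(.045);st(m,"g hi")
m.movel([*c,.13],speed=.15);m.hold(.1);st(m)
refover(m,"pics/w9.png",-.05)
E
```

```text
True
set t 23.74 p [ 0.5311 -0.0886  0.0492] rot [-1.7995e+02 -1.4000e-01  2.0000e-02] F [-0.2  2.4  2.2] w 0.0523
g low t 25.82 p [ 0.5302 -0.0894  0.0203] rot [-1.7998e+02 -8.0000e-02 -2.0000e-02] F [-0.6  2.4  5.2] w 0.0518
g hi t 27.91 p [ 0.53 -0.09  0.05] rot [ 1.7999e+02 -6.0000e-02 -4.0000e-02] F [-0.   0.9 -1. ] w 0.0514
 t 28.69 p [ 0.5291 -0.09    0.1288] rot [-1.8e+02  7.0e-02 -4.0e-02] F [ 0.3  0.5 -2.2] w 0.0518
```

View pics/w9.png

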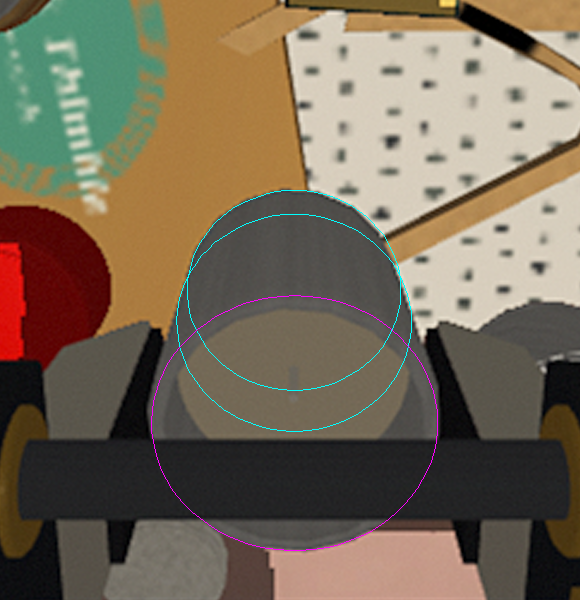

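```bash
python3 - <<'E'
from h import *
from rig import manip as m
c=[.4612,-.1788]
m.movel([*c,.13],speed=.2);m.movel([*c,.112],speed=.1);m.hold(.2);st(m)
refover(m,"pics/w10.png",-.05,(.4612,-.1788))
s=m.snapshot("wrist");pickle.dump(s,open("w100.pkl","wb"))
E
```

```text
t 29.98 p [ 0.4617 -0.1786  0.1124] rot [ 1.7998e+02 -1.0000e-01 -2.0000e-02] F [-0.6  0.2 -2.1] w 0.0516
```

View pics/w10.png

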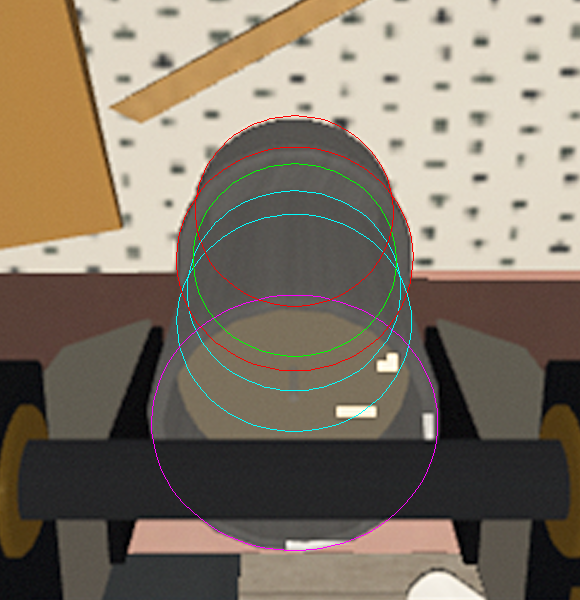

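```bash
python3 - <<'E'
from h import *
from rig import manip as m
c=[.4609,-.1788]
r=m.movel([*c,.054],speed=.04,force_limit=12);print(r); st(m,"down");m.hold(.15);st(m)
E
```

```text
False
down t 31.68 p [ 0.4609 -0.1787  0.0541] rot [ 1.7999e+02 -6.0000e-02 -4.0000e-02] F [ 1.9 -0.6 -2.6] w 0.0517
 t 31.83 p [ 0.4609 -0.1788  0.054 ] rot [ 1.7999e+02 -6.0000e-02 -5.0000e-02] F [ 1.7 -0.7 -2.4] w 0.0515
```

```bash
python3 - <<'E'
from h import *
from rig import manip as m
m.grip(.085);m.hold(.1);st(m,"open")
m.movel([.4609,-.1788,.14],speed=.2)
s=m.snapshot("wrist");cv2.imwrite("pics/w11.png",cv2.resize(s["frame"][100:350,200:440],None,fx=2.4,fy=2.4))
m.grip(.092)
m.move_pose([.613,.0065,.15],[180,0,0]);m.hold(.25);st(m)
s=m.snapshot("wrist");pickle.dump(s,open("w120.pkl","wb"));cv2.imwrite("pics/w12.png",s["frame"])
E
```

```text
open t 32.67 p [ 0.4609 -0.1788  0.054 ] rot [ 1.7999e+02 -5.0000e-02 -5.0000e-02] F [ 0.5 -0.4  0.6] w 0.0847
 t 34.89 p [0.6126 0.0047 0.1502] rot [ 1.7997e+02  0.0000e+00 -1.4000e-01] F [0.1 0.7 0.1] w 0.0917
```

View pics/w11.png

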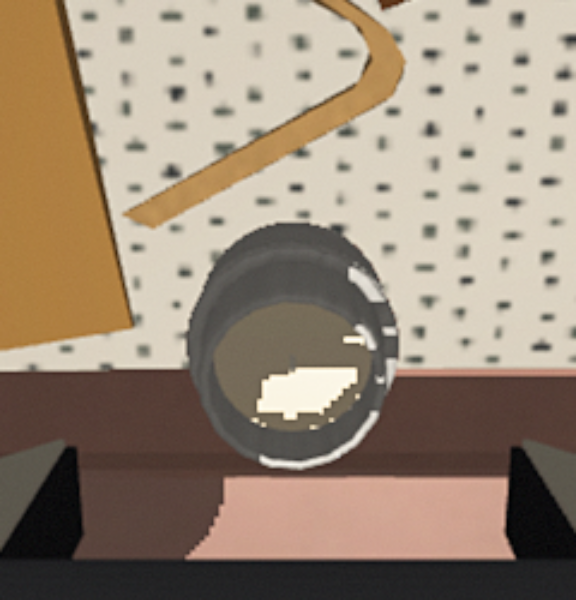

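View pics/w12.png

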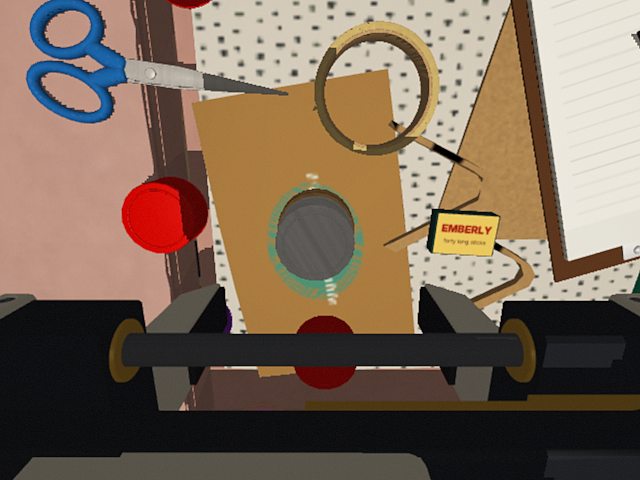

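```bash
python3 - <<'E'
from h import *
s=load("w12");k=5
x,y,_=plane(s,(315.5,242),.062);print(x,y)
f=cv2.resize(s["frame"],None,fx=k,fy=k,interpolation=cv2.INTER_CUBIC);a=np.linspace(0,6.2832,80)
for r,z,c in((.0285,.062,(0,0,255)),(.0285,.028,(0,255,0)),(.031,.028,(255,255,0)),(.031,0,(255,0,255))):
    q=proj(s,np.c_[x+r*np.cos(a),y+r*np.sin(a),a*0+z]);cv2.polylines(f,[np.int32((q+.5)*k)],True,c,1)
cv2.imwrite("pics/o12.png",f[170*k:290*k,255*k:375*k])
E
```

```text
0.6169074933333007 0.009612987654013298
```

View pics/o12.png

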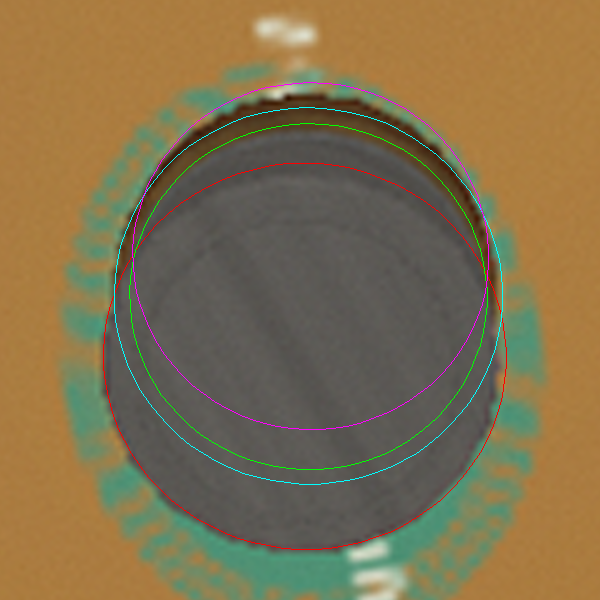

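```bash
python3 - <<'E'
from h import *
from rig import manip as m
c=[.6162,.0100]
m.movel([*c,.08],speed=.15);m.hold(.15);st(m)
print(m.movel([*c,.004],speed=.07,force_limit=12)); st(m,"down")
m.grip(.055);m.hold(.1);st(m,"grip")
s=m.snapshot("wrist");pickle.dump(s,open("w130.pkl","wb"));cv2.imwrite("pics/w13.png",s["frame"][150:450,120:520])
E
```

```text
t 35.71 p [0.6171 0.01   0.0813] rot [-1.7999e+02 -1.2000e-01 -1.0000e-02] F [ 0.5 -0.5  0.6] w 0.0918
False
down t 36.94 p [0.6166 0.01   0.0045] rot [-1.8e+02 -5.0e-02 -0.0e+00] F [ 0.1  0.8 -0.2] w 0.0916
grip t 37.65 p [0.6162 0.01   0.0041] rot [180.  -0.   0.] F [-1.2  0.2  1.3] w 0.06
```

View pics/w13.png

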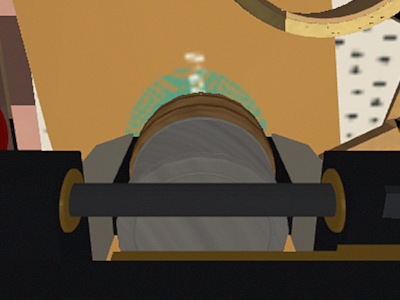

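```bash
cat >> h.py <<'E'
def lidover(m,fn,x,y,zc,z=None,box=(150,200,250,240),k=2.4,s=None):
    """zc: z of collar lower edge"""
    s=s or m.snapshot("wrist")
    f=cv2.resize(s["frame"],None,fx=k,fy=k,interpolation=cv2.INTER_CUBIC);a=np.linspace(0,6.2832,80)
    for r,z,c in((.0285,.062,(0,0,255)),(.031,.028,(255,255,0)),(.031,0,(255,0,255))):
        q=proj(s,np.c_[x+r*np.cos(a),y+r*np.sin(a),a*0+zc+z]);cv2.polylines(f,[np.int32((q+.5)*k)],True,c,1)
    y0,x0,h,w=box;cv2.imwrite(fn,f[int(y0*k):int((y0+h)*k),int(x0*k):int((x0+w)*k)])
E
python3 - <<'E'
from h import *
from rig import manip as m
c=[.6162,.0100]
m.movel([*c,.03],speed=.04);m.movel([*c,.13],speed=.1);m.hold(.15);o=st(m)
p=o["position"];lidover(m,"pics/w14.png",p[0],p[1],p[2]-.004)
s=m.snapshot("scene");cv2.imwrite("pics/s14.png",cv2.resize(s["frame"][150:300,250:420],None,fx=4,fy=4,interpolation=cv2.INTER_CUBIC))
E
```

```text
t 39.8 p [0.6158 0.01   0.1293] rot [1.8e+02 7.0e-02 1.0e-02] F [ 0.   0.4 -2.3] w 0.0601
```

View pics/w14.png

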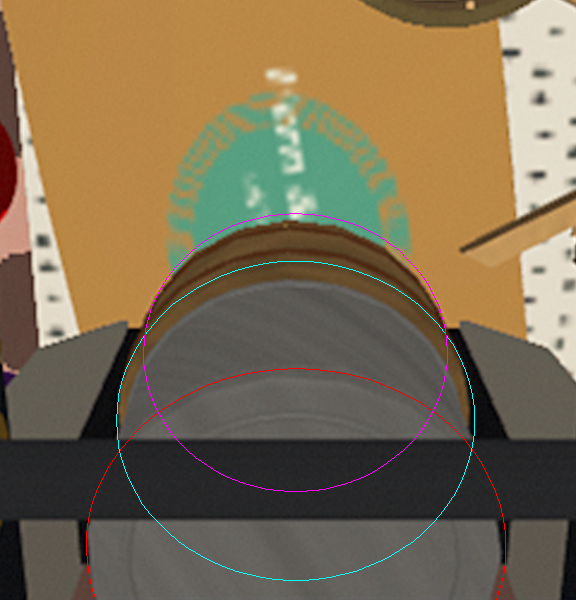

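View pics/s14.png

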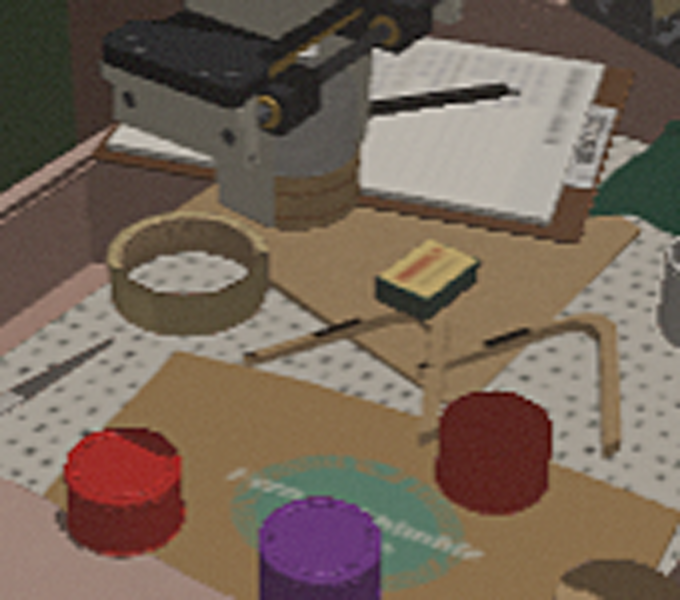

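```bash
python3 - <<'E'
from h import *
from rig import manip as m
c=[.4622,-.1788]
m.movel([*c,.13],speed=.13);m.movel([*c,.09],speed=.08);m.hold(.2);st(m,"above")
print(m.movel([*c,.058],speed=.03,force_limit=6)); st(m,"down")
E
```

```text
above t 42.77 p [ 0.4626 -0.1789  0.0905] rot [ 1.7998e+02 -6.0000e-02 -0.0000e+00] F [ 0.5 -0.4 -1.2] w 0.06
True
down t 43.85 p [ 0.462  -0.1787  0.0579] rot [-1.7999e+02  3.0000e-02  0.0000e+00] F [-1.4  0.8  5.6] w 0.0601
```

```bash
python3 - <<'E'
from h import *
from rig import manip as m
m.grip(.088);m.hold(.3);st(m,"open")
c=[.4607,-.1788]
m.movel([.4622,-.1788,.0875],speed=.08);m.hold(.15);o=st(m)
lidover(m,"pics/w15.png",*c,.054)
s=m.snapshot("scene");cv2.imwrite("pics/s15.png",cv2.resize(s["frame"][130:260,370:500],None,fx=4.6,fy=4.6,interpolation=cv2.INTER_CUBIC))
E
```

```text
open t 44.82 p [ 0.4613 -0.1785  0.0572] rot [-1.7996e+02  1.2000e-01  1.0000e-02] F [-0.1  0.8 -0.9] w 0.0877
 t 45.5 p [ 0.4618 -0.1787  0.087 ] rot [-1.7994e+02  1.7000e-01  1.0000e-02] F [ 0.1  0.1 -0.6] w 0.0881
```

View pics/w15.png

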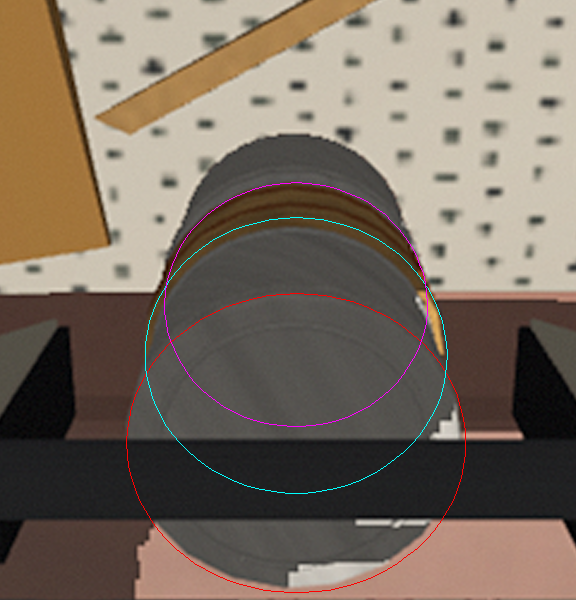

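View pics/s15.png

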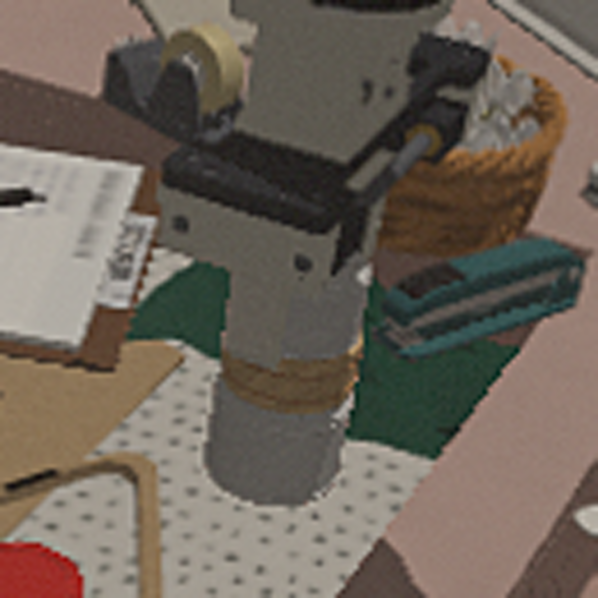

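```bash
python3 - <<'E'
from h import *
from rig import manip as m
c=[.4610,-.1784]
m.movel([*c,.0875],speed=.03);m.hold(.2);st(m,"pre")
m.grip(.05);m.hold(.2);st(m,"grip")
m.movel([*c,.10],speed=.02);m.movel([*c,.15],speed=.06);m.hold(.3);o=st(m,"up")
lidover(m,"pics/w16.png",*c,.054)
for n in("scene","top"):
  s=m.snapshot(n);f=s["frame"][110:260,360:510] if n=="scene" else s["frame"][180:340,180:460]
  cv2.imwrite(f"pics/{n}16.png",cv2.resize(f,None,fx=4 if n=="scene" else 2.8,fy=4 if n=="scene" else 2.8,interpolation=cv2.INTER_CUBIC))
E
```

```text
pre t 46.05 p [ 0.461  -0.1784  0.0875] rot [-1.7996e+02  1.2000e-01  0.0000e+00] F [-0.4  0.   0.5] w 0.0881
grip t 46.86 p [ 0.461  -0.1784  0.0875] rot [-1.7996e+02  1.2000e-01  0.0000e+00] F [0.3 0.5 0.1] w 0.0565
up t 48.92 p [ 0.4609 -0.1783  0.1498] rot [-1.7995e+02  1.5000e-01  1.0000e-02] F [-0.1  0.8 -0.8] w 0.0565
```

View pics/w16.png

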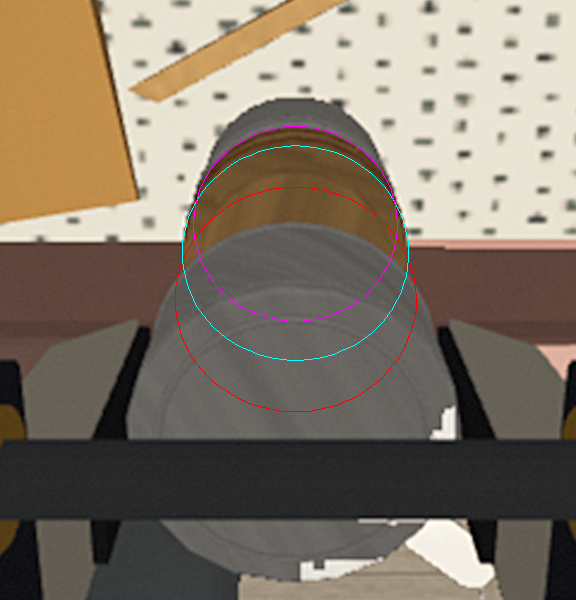

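View pics/scene16.png

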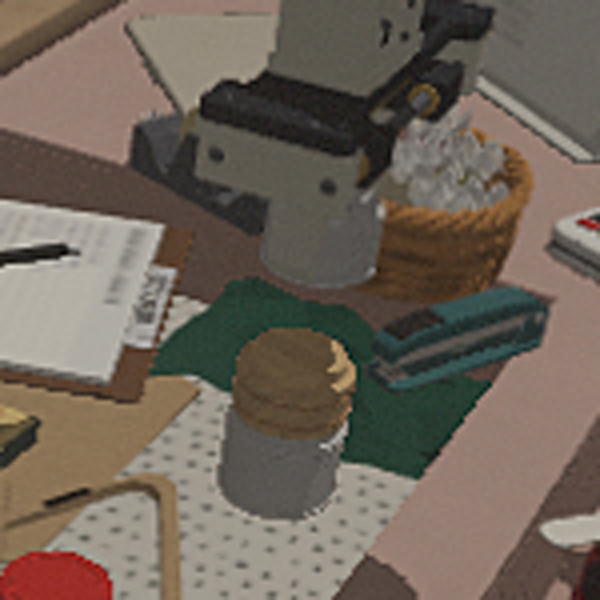

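View pics/top16.png

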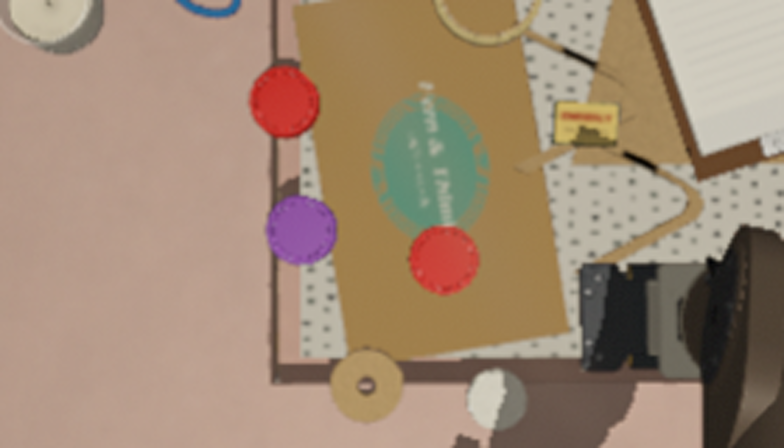

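```bash
python3 - <<'E'
from h import *
from rig import manip as m
m.hold(.3);st(m);m.sign_off()
E
```

```text
t 49.37 p [ 0.461  -0.1784  0.15  ] rot [-1.7996e+02  1.2000e-01  1.0000e-02] F [ 0.1 -0.  -0.6] w 0.0562
the job is handed in; nothing more can be done
```

The gift tin is made up and I handed the job in at 49.4 s of the 70 s; no verdict is reported.

1. **Refill:** it stands home in the tin. It went in freely to the expected height of 54 mm.
2. **Lids:** I lifted both together by the wooden collar and lowered them onto the refill. The descent stopped on contact at a TCP height of 57.9 mm, where 58 mm was expected for the inner lid fully home.
3. **Cap:** I lifted it off alone and it is still held level (tool within about 0.2° of vertical), about 62 mm above its seat, with the gripper at 56 mm.

**Last checks:** the last scene and wrist pictures show the wooden lid seated on the tin and the cap clear above it. In the last top picture the jar, matchbox and spool look to be where they started, judged by eye and not measured.

**What went wrong or disagreed:**
- **First insertion:** it stopped at the tin's mouth because the refill hung about 5° tilted in the grip. I set it down, centred it with a low grasp and gripped it again. The tin shifted under about 1 mm in this.
- **Fixed cameras:** the scene and top cameras disagreed by about 8 mm, so I relied on the wrist camera.
- **Collar grip:** the gripper read 60 mm across the collar, where 62 mm was given. The lift and seating were not affected.

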